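Fit the tap key on the plate warmer's D-shaft and hold it in

TASK

The loose aluminium knob is the removable key for the two gas taps of the plate warmer: fit it on the tap directly in front of the hot zone that carries the copper etching plate (not the one with the bowl), turning the knob so that its nose matches the flat of the D-shaft, and push it fully home. Then press the knob and shaft all the way down and keep them pressed: finish still holding the knob in, without letting go. Never press the other tap, and leave everything else where it is.

Things in the scene. Friction and masses are not known exactly. Their poses are not given: they have to be found in the camera images.
- warmer: fixed grey two-zone plate warmer, 270 (x) by 460 (y) mm, deck 70 high. Origin on the bench below the midpoint between its taps; x points to its back, y to its left tap. Front edge at x -40. Taps at x 0, y +100 (left) and -100 (right). Each tap's hot zone is a dark steel slab 160 (x) by 180, top 82 above the bench, centred behind it at x 135, y +110 or -110
- knob: loose aluminium bar knob, upright on the bench, 70 to 115 g. Origin centre of underside, z up. Round skirt 48 across, 18 high; grip bar on it 44 long (x), 16 wide (y), up to 44 high; nose at the +x end to 38 from the axis, 14 to 26 high. D-bore in the underside 14 deep, 18 across, flat on the nose side 3.5 from the axis: 1 mm clearance. Goes on when its x matches the shaft tip's x within 0.1 rad
- bore_end (a point): on the knob's axis, closed end of its bore, 14 mm above its underside; meets the shaft's tip when fully home
- nose (a point): tip of the knob's nose, 38 mm from its axis along x, 20 mm above its underside
- left_tip (a point): centre of the top end of the left tap's upright brass D-shaft (warmer y +100 mm). z up; x points the way the shaft's flat faces. Shaft 16 across, flat 2.5 from the axis, tip 26 above the deck (96 above the bench), last 3 tapered. Steel collar at its foot, 36 across, 4 high, with a nose (to 29 from the axis) on the flat's side. Starts turned up to 0.6 rad either way; turns stiffly (0.25 N m)
- right_tip (a point): centre of the top end of the right tap's upright brass D-shaft (warmer y -100 mm). z up; x points the way the shaft's flat faces. Shaft 16 across, flat 2.5 from the axis, tip 26 above the deck (96 above the bench), last 3 tapered. Steel collar at its foot, 36 across, 4 high, with a nose (to 29 from the axis) on the flat's side. Starts turned up to 0.6 rad either way; turns stiffly (0.25 N m)
- left_shaft (a joint): how far the left tap's shaft is pressed down, 0 (up) to 0.006 m (stop). It is sprung: 3 N to start, 8 N at the stop; springs up when let go.
- right_shaft (a joint): how far the right tap's shaft is pressed down, 0 (up) to 0.006 m (stop). It is sprung: 3 N to start, 8 N at the stop; springs up when let go.
- plate: copper etching plate 90 x 120 x 4 mm lying on one of the two hot zones, left or right; that zone's tap is to be used. Origin centre of its underside
- bowl: white bowl, 120 across the rim, 60 high, standing on the other hot zone. Origin centre of its underside
- ink_tin: dark steel tin, 60 across, 45 high, stands on the bench in the row with the knob; origin centre of its underside
- block: pale wooden block 80 x 45 x 30 high, lies on the bench in the row with the knob; origin centre of its underside
- brush: black brush lying on the bench to the robot's right; leave alone
- scraper: scraper with a wooden handle lying on the bench to the robot's left; leave alone
- jar: amber glass jar, 70 across, 85 high, on the bench right of the warmer; leave alone
- can: white can, 76 across, 100 high, on the bench left of the warmer; leave alone
Things that resemble listed ones, but are neither listed nor needed, are in the scene too. What is meant by the plate is not blue, and is the larger of those in its own colour. Leave any green look-alike of the knob alone.

How it is judged:
By the outcome, as a careful person would: the job done as asked, in the order asked, and still so for the second after the job is handed in, while the arm keeps its last pose, push and grip.
It also fails if it takes over 35 s, if anything falls off the work surface, if the arm or the gripper's body presses on something with over 40 N, if the wrist force passes 120 N, or if a joint passes its speed limit or range.

ROBOT

A 6-joint arm with a two-finger parallel gripper is mounted at the origin on the work surface. World frame = base frame: x ahead of the robot, y to its left, z up, the work surface at z = 0. Lengths are in mm, angles in rad, forces in N, time in s.
With the tool pointing down it reaches from about 350 to 775 mm from the base axis. Payload 7.3 kg.
Tool frame: the origin (TCP) lies midway between the tips of the shut fingers; the grasp point (between the pads) lies 19 mm behind it; z points along the fingers, y is the line along which they close (so a half turn about z gives the same grasp; the last joint's range is limited). The gripper opens to 92 mm and grips with 3 to 60 N. Pads are 19 mm wide; open, the fingers measure 130 mm over their backs; the gripper's body (75 mm by 190 mm) begins 47 mm behind the grasp point.
Start: joints at [-1.414, 0.342, 1.524, -0, 1.275, -0.146], TCP at [156.574, -501.128, 226.741] pointing down, gripper open.
Joint ranges: [-2.53, 2.53], [-0.77, 2.02], [0.04, 2.7], [-1, 4.14], [0.28, 2.66], [-3.11, 3.11]. Speed limits (rad/s): [2.57, 2.57, 3.14, 3.14, 3.14, 3.14].

INTERFACE

Orientations are given as [roll, pitch, yaw] about the fixed x, y, z axes, in that order (R = Rz(yaw) Ry(pitch) Rx(roll)).
In Python, from plant import monitor, optics, workorder gives the robot as it stands. The module is installed in compiled form; this text tells all that it offers.
- The arm moves only by the tool servo_tool, never from a script. Its arguments are lists of equal length, an entry for each row: "linear": the shift along the tool's x, y, z as a fraction of full scale, a list of three; "spin": the turn about the tool's z as a fraction of full scale. In form: {"linear": [[dx, dy, dz], ...], "spin": [spin, ...]}. A call has exactly 8 rows; each row shifts and turns the commanded pose from where the row before left it, along the tool's axes as they then stand; what a row does not reach is not made up. Full scale, the value 1, is 200 mm for a shift and 90 degrees for a turn. A row lasts 1/8 s, in which the tool goes at most 62.5 mm and 10.7 degrees, less where a joint would pass 70% of its speed; a pose out of reach is approached as far as the arm can. A call with a number of a shift or a turn outside -1 to 1 is refused whole. A call with a gripper value outside its range is refused whole. "hand" is the opening, from -1 (shut) to 1 (fully open), set as the call begins (left out, the last holds). The fingers move at their own pace and stop on an object; the grip force is fixed at half the most. Time passes only in rows, so rows that do not move let the fingers close, or fill a call up. It gives the time, the measured TCP pose, the force, the opening and the grip force at its end, in the units of the state.
- monitor.get_obs(): the state, without advancing time (a new reading comes with each control period).
- optics.capture(name): name is "side" or "top"; returns a dict with "frame" (480x640x3 uint8, blue, green, red), "K" (3x3 intrinsics, pixels), "world_to_cam" (4x4, takes a point from world to camera coordinates). Camera axes: x right, y down, z forward; pixel columns grow to the right and rows downward; lengths in mm; the calibration is good to about 2 mm. A picture is of the moment at which its call begins. There is no depth.
- workorder.close_job(): hands the job in; it is judged then, once.
The state is a dict: "time": time; "joint_positions": joint angles; "dq": joint speeds; "tau": joint torques, N m; "tool_pos": TCP position; "tcp_rot": TCP orientation; "contact_force": force on the tool from outside, world axes, zero at the start; "moment": the same for the moment, N m; "grip_width": finger opening in mm; "finger_force": force on a finger pad.
Only numpy, scipy, OpenCV 4.12 (cv2) and the standard library are available. Lean on these libraries where they do the work, as an engineer would, in place of code of your own. Each camera call takes 0.05 s, during which the arm holds its last target. There are 200 camera calls.

## Working session

There is one attempt and no reset: what is moved stays moved. The work goes in short steps, Python scripts to look and compute and a tool call to move; the robot and the scene stay as the last step left them, time stands still between calls to the robot, and variables do not carry over. Pictures are saved under pics/ and viewed, at most 10 in all, crops included, and the job is handed in when it is done.

Besides the shell and the picture viewer there is one more tool, called after "Emit:" by a JSON object that holds its "name" and its "arguments", one argument or row to a line. servo_tool: Moves the arm, as the interface text tells. Shift numbers are shares of 200 mm and turn numbers shares of 90 degrees, none past 1 either way. Its arguments: {"type":"object","properties":{"linear":{"type":"array","items":{"type":"array","items":{"type":"number","minimum":-1,"maximum":1}}},"spin":{"type":"array","items":{"type":"number","minimum":-1,"maximum":1}},"hand":{"type":"number"}},"required":["linear","spin"]}

```bash
mkdir -p pics
cat > h.py <<'E'
import numpy as np, cv2
from plant import monitor, optics, workorder
def ray(c,u,v,z):
    "world point at height z seen at pixel u,v"
    K=c["K"];T=np.array(c["world_to_cam"]);R=T[:3,:3];t=T[:3,3]
    o=-R.T@t; d=R.T@np.linalg.solve(K,[u,v,1.]); return o+d*(z-o[2])/d[2]
def pix(c,p):
    T=np.array(c["world_to_cam"]);q=c["K"]@(T[:3,:3]@np.array(p,float)+T[:3,3]);return q[:2]/q[2]
E
python3 - <<'E'
from h import *
for n in("top","side"):
    c=optics.capture(n);cv2.imwrite(f"pics/{n}0.png",c["frame"]);print(n,c["K"].tolist(),np.round(c["world_to_cam"],3).tolist())
print(monitor.get_obs())
E
```

```text
top [[467.24636337962215, 0.0, 311.8515840608239], [0.0, 467.24636337962215, 240.47861167087476], [0.0, 0.0, 1.0]] [[-0.019, -1.0, -0.025, 21.949], [-0.995, 0.022, -0.099, 523.872], [0.1, 0.023, -0.995, 1075.502], [0.0, 0.0, 0.0, 1.0]]
side [[621.350853069214, 0.0, 312.21020279530916], [0.0, 621.350853069214, 234.96974811344418], [0.0, 0.0, 1.0]] [[0.993, -0.114, 0.016, -525.568], [-0.066, -0.681, -0.73, 98.657], [0.094, 0.724, -0.684, 1647.895], [0.0, 0.0, 0.0, 1.0]]
{'time': 0.1, 'joint_positions': array([-1.41402970e+00,  3.42667292e-01,  1.52489690e+00, -1.33539733e-05,
        1.27539649e+00, -1.46008641e-01]), 'dq': array([-0.00024496, -0.00126864, -0.00327925, -0.00069031,  0.00013203,
       -0.00019289]), 'tau': array([ 1.41378237e-03, -4.32004595e+01, -2.44695067e+01,  7.18890969e-02,
        5.25652757e-02, -5.60418493e-05]), 'tool_pos': array([ 156.49699613, -500.76429172,  226.11564652]), 'tcp_rot': array([-3.14023732e+00, -1.86401162e-04,  3.02779037e-01]), 'contact_force': array([-0.13811037,  0.38226266,  0.31897276]), 'moment': array([-0.01960345, -0.02052773, -0.01992776]), 'finger_force': 0.0, 'grip_width': 91.77798049188979}
```

View pics/top0.png

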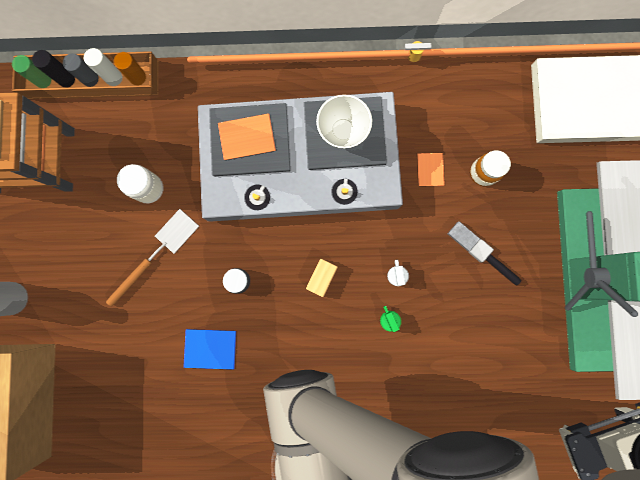

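View pics/side0.png

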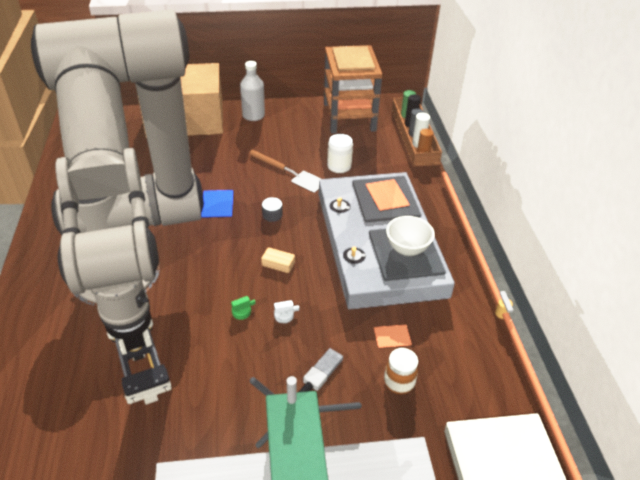

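The copper plate lies on the left zone (top view 247,137), so the left tap at top (257,197) is the one to use. The knob is at top (398,275), side (286,312), and the green decoy is next to it. I'll enlarge the knob and the tap.

Run:
```python
from h import *
t=cv2.imread("pics/top0.png");s=cv2.imread("pics/side0.png")
def cr(im,u,v,w=25,h=18): return cv2.resize(im[v-h:v+h+1,u-w:u+w+1],(400,300),interpolation=cv2.INTER_CUBIC)
o=np.vstack([np.hstack([cr(t,398,273),cr(t,257,197)]),np.hstack([cr(s,286,310),cr(s,341,205)])])
cv2.imwrite("pics/c1.png",o)
# warmer deck corners (z=70) front-left, front-right, back-right, back-left
c=optics.capture("top")
for p in[(202,217),(402,206),(393,93),(198,105)]: print(ray(c,*p,70).round(1))
```

```text
[579.3 260.6  70. ]
[ 594.  -195.9   70. ]
[ 860.6 -185.3   70. ]
[845.  271.2  70. ]
```

View pics/c1.png

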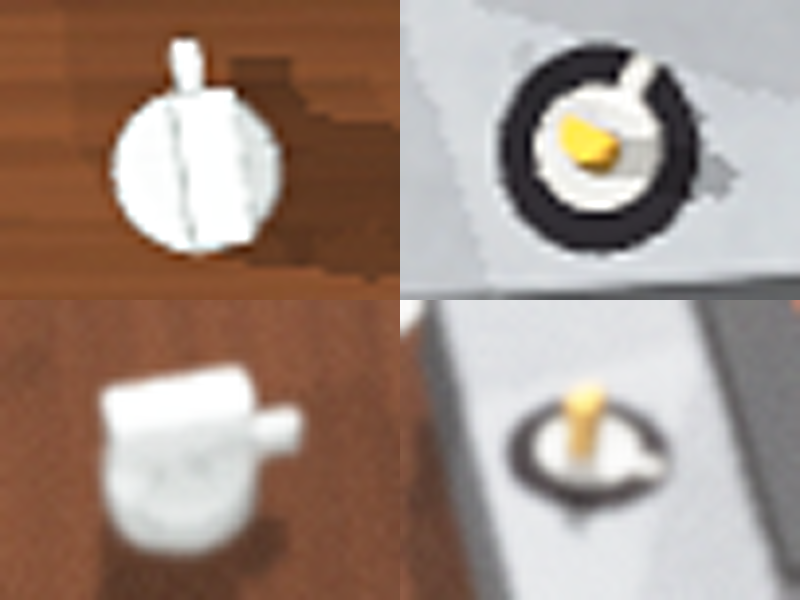

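```bash
cat > fit.py <<'E'
from h import *
from scipy.optimize import minimize
S=8
a=np.linspace(0,2*np.pi,48)
def cyl(r,z0,z1): return np.array([[r*np.cos(t),r*np.sin(t),z] for t in a for z in(z0,z1)])
def box(x0,x1,y0,y1,z0,z1): return np.array([[x,y,z] for x in(x0,x1) for y in(y0,y1) for z in(z0,z1)],float)
KNOB=[cyl(24,0,18),box(-22,22,-8,8,18,44),box(20,38,-4,4,14,26)]
TAP=[cyl(18,70,74),box(10,29,-4,4,70,74),cyl(7,70,96)]
def sil(c,parts,x,y,z,yaw,win):
    u0,v0,w,h=win; im=np.zeros((h*S,w*S),np.uint8)
    cs,sn=np.cos(yaw),np.sin(yaw);R=np.array([[cs,-sn,0],[sn,cs,0],[0,0,1]])
    for p in parts:
        q=np.array([pix(c,R@k+[x,y,z]) for k in p]); q=(q-[u0,v0]+.5)*S
        cv2.fillConvexPoly(im,np.round(cv2.convexHull(q.astype(np.float32))*16).astype(np.int32),255,shift=4)
    return cv2.resize(im,(w,h),interpolation=cv2.INTER_AREA)/255.
def fit(items,parts,x0,z):
    "items: (cam, mask 0..1, weight mask, win)"
    f=lambda p:sum((W*(sil(c,parts,p[0],p[1],z,p[2],win)-M)**2).sum() for c,M,W,win in items)
    best=None
    for dy in(-.25,0,.25):
        s=np.array([x0]*4)+[[0,0,dy],[4,0,dy],[0,4,dy],[0,0,dy+.15]]
        r=minimize(f,x0,method="Nelder-Mead",options=dict(initial_simplex=s,xatol=.02,fatol=.02))
        if best is None or r.fun<best.fun:best=r
    return best.x,best.fun
E
python3 - <<'E'
from fit import *
T=optics.capture("top");D=optics.capture("side")
def knobitem(c,win):
    u,v,w,h=win;f=c["frame"][v:v+h,u:u+w].astype(float);M=np.clip((f[...,0]-70)/130,0,1);return (c,M,np.ones_like(M),win)
kt=knobitem(T,(380,255,38,38));ks=knobitem(D,(268,294,40,36))
x0=ray(T,397.8,275.5,10);x0[2]=0.1
for n,it in(("both",[kt,ks]),("top",[kt]),("side",[ks])): print("knob",n,fit(it,KNOB,x0,0))
c0=ray(T,256.9,196.7,70);print("ring",c0,ray(D,316+185/7.84-.5,187+152/8.11-.5,70))
def tapitem(c,win,cen):
    u,v,w,h=win;f=c["frame"][v:v+h,u:u+w].max(2).astype(float);M=np.clip((f-50)/130,0,1)
    W=sil(c,[cyl(25,70,70.1)],cen[0],cen[1],0,0,win);return (c,M,(W>.99)*1.,win)
tt=tapitem(T,(240,180,36,36),c0);ds=tapitem(D,(324,186,36,36),ray(D,316+185/7.84-.5,187+152/8.11-.5,70))
for n,it in(("both",[tt,ds]),("top",[tt]),("side",[ds])): print("tap",n,fit(it,TAP,np.array([c0[0],c0[1],-.5]),0))
E
```

```text
knob both (array([ 4.37383975e+02, -1.89368008e+02,  1.03171874e-01]), np.float64(31.81929360350707))
knob top (array([ 4.38276569e+02, -1.89286316e+02,  1.04788463e-01]), np.float64(6.068214978763288))
knob side (array([ 4.35067951e+02, -1.89612085e+02,  1.12189948e-01]), np.float64(5.007807101956688))
ring [623.39329199 134.23464417  70.        ] [619.62674182 133.07563594  70.        ]
tap both (array([ 6.22837535e+02,  1.34372439e+02, -5.26361198e-01]), np.float64(18.286417513518924))
tap top (array([ 6.23158209e+02,  1.34549927e+02, -5.28840276e-01]), np.float64(2.9501751943380903))
tap side (array([ 6.19425305e+02,  1.32346837e+02, -4.45660129e-01]), np.float64(8.123004806981385))
```

```bash
cat > plan.py <<'E'
from h import *
def plan(wps,x=None):
    "wps: (x,y,z,yaw,rows). prints rows in tool units, from measured pose"
    o=monitor.get_obs();p=np.array(o["tool_pos"]);y=o["tcp_rot"][2];L=[];Sp=[]
    for *q,yw,n in wps:
        q=np.array(q,float);d=(q-p)/n;dy=(yw-y)/n
        for _ in range(n):
            c,s=np.cos(y),np.sin(y)
            L.append([round(float(v)/200,4) for v in(d@[c,s,0],d@[s,-c,0],-d[2])]);Sp.append(round(-dy/(np.pi/2),4));y+=dy
        p=q
    print(o["tool_pos"].round(2),o["tcp_rot"].round(4));print(L);print(Sp)
E
python3 -c "
from plan import *
plan([(200,-380,226,.104,3),(330,-230,200,.104,5)])
plan([(200,-380,226,.104,3),(330,-230,200,.104,5),(436.7,-189.4,120,.104,4),(436.7,-189.4,60,.104,2)])"
```

```text
[ 156.54 -500.98  226.43] [-3.141e+00 -1.000e-04  3.028e-01]
[[0.1293, -0.1709, 0.0007], [0.1177, -0.179, 0.0007], [0.1055, -0.1864, 0.0007], [0.1449, -0.1357, 0.026], [0.1449, -0.1357, 0.026], [0.1449, -0.1357, 0.026], [0.1449, -0.1357, 0.026], [0.1449, -0.1357, 0.026]]
[np.float64(0.0422), np.float64(0.0422), np.float64(0.0422), np.float64(0.0), np.float64(0.0), np.float64(0.0), np.float64(0.0), np.float64(0.0)]
[ 156.54 -500.98  226.43] [-3.141e+00 -1.000e-04  3.028e-01]
[[0.1293, -0.1709, 0.0007], [0.1177, -0.179, 0.0007], [0.1055, -0.1864, 0.0007], [0.1449, -0.1357, 0.026], [0.1449, -0.1357, 0.026], [0.1449, -0.1357, 0.026], [0.1449, -0.1357, 0.026], [0.1449, -0.1357, 0.026], [0.1379, -0.0366, 0.1], [0.1379, -0.0366, 0.1], [0.1379, -0.0366, 0.1], [0.1379, -0.0366, 0.1], [0.0, 0.0, 0.15], [0.0, 0.0, 0.15]]
[np.float64(0.0422), np.float64(0.0422), np.float64(0.0422), np.float64(0.0), np.float64(0.0), np.float64(0.0), np.float64(0.0), np.float64(0.0), np.float64(0.0), np.float64(0.0), np.float64(0.0), np.float64(0.0), np.float64(0.0), np.float64(0.0)]
```

Emit:
{"name": "servo_tool", "arguments": {
  "linear": [
    [0.129,-0.171,0],
    [0.118,-0.179,0],
    [0.106,-0.186,0],
    [0.145,-0.136,0.026],
    [0.145,-0.136,0.026],
    [0.145,-0.136,0.026],
    [0.145,-0.136,0.026],
    [0.145,-0.136,0.026]
  ],
  "spin": [0.042,0.042,0.042,0,0,0,0,0]
}}

```text
time: 1.25
tool_pos: [330.8, -228.7, 200.7]
tcp_rot: [3.141, -0.0, 0.105]
contact_force: [-0.5, -0.1, 0.2]
grip_width: 91.8
finger_force: 0.0
```

Emit:
{"name": "servo_tool", "arguments": {
  "linear": [
    [0.138,-0.037,0.1],
    [0.138,-0.037,0.1],
    [0.138,-0.037,0.1],
    [0.138,-0.037,0.1],
    [0,0,0.15],
    [0,0,0.15],
    [0,0,0],
    [0,0,0]
  ],
  "spin": [0,0,0,0,0,0,0,0]
}}

```text
time: 2.25
tool_pos: [437.3, -189.2, 61.6]
tcp_rot: [3.141, -0.001, 0.105]
contact_force: [0.4, -0.1, 0.7]
grip_width: 91.5
finger_force: 0.0
```

Emit:
{"name": "servo_tool", "arguments": {
  "linear": [
    [0,0,0.08],
    [0,0,0.08],
    [0,0,0.04],
    [0,0,0],
    [0,0,0],
    [0,0,0],
    [0,0,0],
    [0,0,0]
  ],
  "spin": [0,0,0,0,0,0,0,0]
}}

```text
time: 3.25
tool_pos: [436.9, -188.8, 20.8]
tcp_rot: [3.141, -0.0, 0.105]
contact_force: [0.7, -0.5, -0.0]
grip_width: 91.9
finger_force: 0.0
```

Emit:
{"name": "servo_tool", "arguments": {
  "linear": [
    [0,0,0],
    [0,0,0],
    [0,0,0],
    [0,0,0],
    [0,0,0],
    [0,0,0],
    [0,0,0],
    [0,0,0]
  ],
  "spin": [0,0,0,0,0,0,0,0],
  "hand": -1
}}

```text
time: 4.25
tool_pos: [436.8, -188.9, 20.8]
tcp_rot: [3.141, -0.0, 0.105]
contact_force: [-0.0, -0.7, 0.8]
grip_width: 16.4
finger_force: 0.2
```

Run:
```python
from plan import *
t=optics.capture("top");s=optics.capture("side")
print(monitor.get_obs())
f=lambda im,u,v:cv2.resize(im[v-37:v+38,u-50:u+50],(800,600))[:, 200:600]
cv2.imwrite("pics/g1.png",np.hstack([f(t["frame"],398,270),f(s["frame"],286,300)]))
plan([(436.7,-189.4,180,.104,4),(622,134,180,-.527,9)])
```

```text
{'time': 4.35, 'joint_positions': array([-5.69247526e-01,  5.36731826e-01,  1.89910745e+00, -1.79498449e-04,
        7.05439924e-01,  8.96848633e-01]), 'dq': array([ 0.00099062,  0.00015141,  0.00057649,  0.00038362, -0.00127568,
       -0.00074603]), 'tau': array([ 2.18738015e-01, -4.32111776e+01, -1.46370944e+01,  1.32089001e-01,
        4.11501050e-02,  1.26197869e-03]), 'tool_pos': array([ 436.83664924, -188.87567927,   20.75681164]), 'tcp_rot': array([ 3.14130607e+00, -1.72261707e-04,  1.04836831e-01]), 'contact_force': array([ 0.81506873, -0.42412833, -1.12618825]), 'moment': array([0.02595276, 0.04932816, 0.0438224 ]), 'finger_force': 29.999788105487823, 'grip_width': 15.81992733255946}
[ 436.84 -188.88   20.76] [ 3.1413e+00 -2.0000e-04  1.0480e-01]
[[-0.0002, 0.0006, -0.1991], [-0.0002, 0.0006, -0.1991], [-0.0002, 0.0006, -0.1991], [-0.0002, 0.0006, -0.1991], [0.121, -0.168, -0.0], [0.109, -0.1761, -0.0], [0.0964, -0.1833, -0.0], [0.0833, -0.1896, -0.0], [0.0698, -0.1949, -0.0], [0.056, -0.1994, -0.0], [0.0419, -0.2028, -0.0], [0.0276, -0.2052, -0.0], [0.0131, -0.2067, -0.0]]
[np.float64(0.0001), np.float64(0.0001), np.float64(0.0001), np.float64(0.0001), np.float64(0.0446), np.float64(0.0446), np.float64(0.0446), np.float64(0.0446), np.float64(0.0446), np.float64(0.0446), np.float64(0.0446), np.float64(0.0446), np.float64(0.0446)]
```

View pics/g1.png

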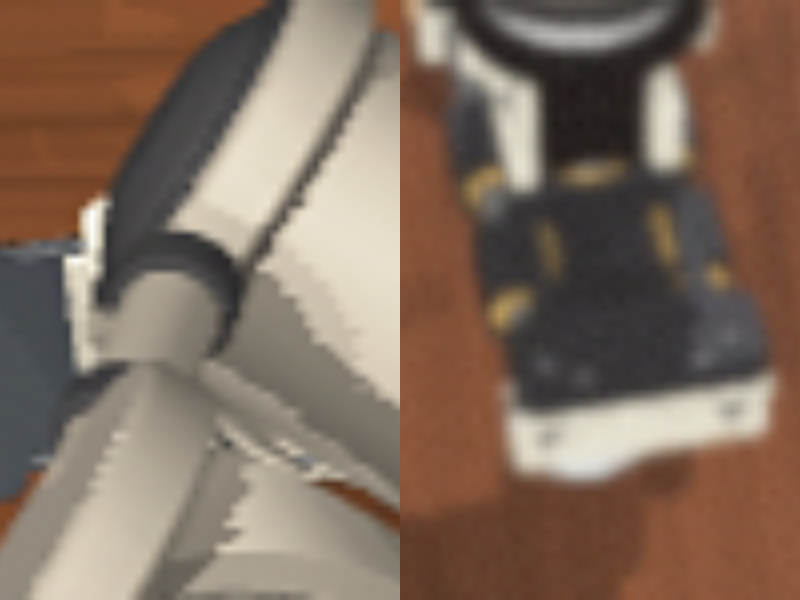

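Emit:
{"name": "servo_tool", "arguments": {
  "linear": [
    [0,0,-0.1],
    [0,0,-0.2],
    [0,0,-0.2],
    [0,0,-0.2],
    [0.121,-0.168,-0.1],
    [0.109,-0.176,0],
    [0.096,-0.183,0],
    [0.083,-0.19,0]
  ],
  "spin": [0,0,0,0,0.0446,0.0446,0.0446,0.0446]
}}

```text
time: 5.35
tool_pos: [519.1, -43.7, 180.6]
tcp_rot: [3.142, 0.0, -0.178]
contact_force: [0.4, 0.6, -1.5]
grip_width: 15.6
finger_force: 30.0
```

Emit:
{"name": "servo_tool", "arguments": {
  "linear": [
    [0.07,-0.195,0],
    [0.056,-0.199,0],
    [0.042,-0.203,0],
    [0.028,-0.205,0],
    [0.013,-0.207,0],
    [0,0,0.125],
    [0,0,0.1],
    [0,0,0]
  ],
  "spin": [0.0446,0.0446,0.0446,0.0446,0.0446,0,0,0]
}}

```text
time: 6.35
tool_pos: [620.3, 134.8, 133.5]
tcp_rot: [3.139, 0.004, -0.525]
contact_force: [-0.3, 0.6, -1.3]
grip_width: 15.8
finger_force: 30.0
```

Run:
```python
from fit import *
from plan import plan
t=optics.capture("top");s=optics.capture("side")
plan([(621.7,134.2,125,-.529,2)])
p=monitor.get_obs()["tool_pos"]
# project predicted knob & shaft outlines
print([ (n,pix(c,[621.7,134.2,96]).round(1),pix(c,[p[0],p[1],p[2]-20.8]).round(1)) for n,c in(("t",t),("s",s))])
f=lambda im,u,v:cv2.resize(im[v-37:v+38,u-25:u+25],(400,600),interpolation=cv2.INTER_CUBIC)
cv2.imwrite("pics/g2.png",np.hstack([f(t["frame"],257,195),f(s["frame"],341,190)]))
```

```text
[621.92 134.74 136.06] [-3.1415e+00 -2.0000e-04 -5.2580e-01]
[[0.0002, 0.0015, 0.0277], [0.0002, 0.0015, 0.0277]]
[np.float64(0.001), np.float64(0.001)]
[('t', array([255.3, 195.2]), array([253.8, 193.4])), ('s', array([340.2, 197.9]), array([340.6, 192.4]))]
```

View pics/g2.png

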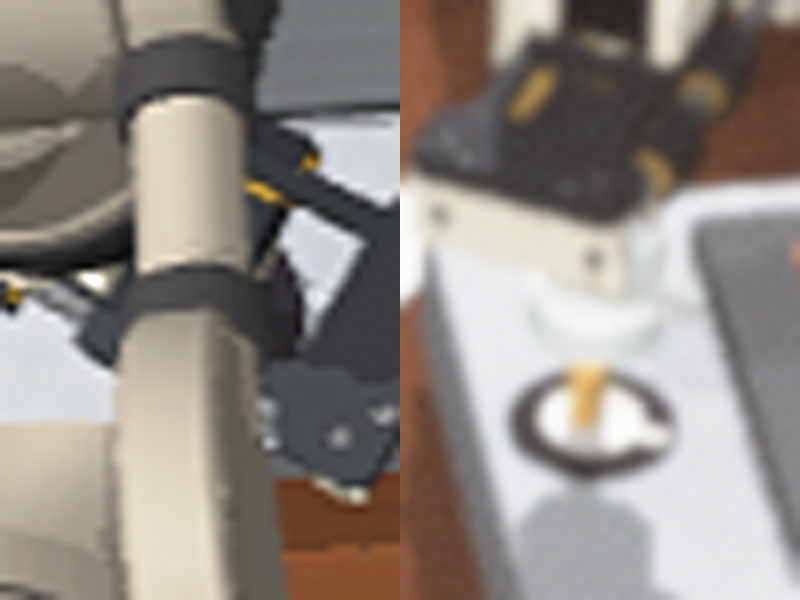

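Side view: the shaft tip is at about (339.4,198) and the skirt centre at about (340.1,190), so the knob hangs almost straight above the shaft. I'll measure the remaining offset at sub-pixel level from the side image.

Run:
```python
from fit import *
ss=[optics.capture("side") for _ in range(3)];s=ss[0];f=np.mean([q["frame"].astype(float) for q in ss],0)
p=monitor.get_obs()["tool_pos"];print(p)
y=np.clip(f[...,2]-f[...,0]-40,0,None)
for v in range(197,207): 
    r=y[v,330:350];print(v,(r*np.arange(330,350)).sum()/max(r.sum(),1e-9),r.sum().round())
for v in range(186,197): print(v,f[v,327:356].mean(1).round().astype(int))
# predicted shaft centreline per height (tap 622,134; D: mean offset along flat dir -~0.9)
for z in(96,88,80): print(z,pix(s,[622,134,z]))
sk=[pix(s,np.array([p[0],p[1],p[2]-20.8])+k) for k in cyl(24,0,18)];sk=np.array(sk);print("skirt pred",sk.min(0),sk.max(0))
```

```text
[622.31051484 134.70665262 136.86912628]
197 0.0 0.0
198 339.4082840236686 56.0
199 339.1034482758621 251.0
200 338.9333333333333 310.0
201 338.81589403973516 252.0
202 338.7893030794165 206.0
203 338.7711711711712 185.0
204 338.69844357976655 171.0
205 338.60277777777776 120.0
206 338.5822784810127 26.0
186 [235 234 234 232 232 231 230 228 225 222 223 221 210 196 201 214 211 196
 199 204 201 198 220 232 225 184 137 116 121]
187 [237 236 236 236 237 239 239 233 225 219 218 219 214 210 218 220 212 193
 197 203 202 203 224 232 226 200 162 120 114]
188 [237 238 237 237 239 240 241 237 231 224 214 211 209 210 217 219 209 194
 195 204 202 203 223 229 228 215 181 131 112]
189 [237 236 236 235 236 235 237 239 238 234 229 224 220 215 212 209 206 199
 202 206 203 199 212 218 220 215 192 140 105]
190 [236 236 236 235 232 228 232 239 241 240 238 237 235 232 226 222 218 214
 214 216 212 203 204 206 209 207 192 140 101]
191 [237 237 236 236 232 223 224 235 241 243 244 243 242 241 239 237 235 233
 232 231 225 207 204 207 209 204 191 155 109]
192 [237 237 236 236 231 221 216 227 237 243 245 246 246 245 244 243 243 242
 239 234 221 205 206 213 212 209 204 177 124]
193 [237 237 236 236 232 223 216 220 229 236 241 244 245 244 244 244 241 238
 233 223 208 201 210 218 218 217 214 193 139]
194 [238 237 237 236 234 229 223 222 226 229 232 235 237 238 237 236 232 227
 218 207 198 203 216 224 223 221 218 202 153]
195 [238 237 237 236 235 233 229 225 226 227 228 230 231 232 230 229 226 220
 212 205 203 208 220 225 224 223 222 210 177]
196 [237 236 237 236 236 235 233 230 228 228 228 229 230 229 229 226 222 219
 215 212 211 216 222 225 224 223 223 218 194]
96 [340.31434073 197.88944103]
88 [340.17988021 200.08630701]
80 [340.04626073 202.26943193]
skirt pred [332.10086524 181.66580794] [349.74737999 197.67358771]
```

Emit:
{"name": "servo_tool", "arguments": {
  "linear": [
    [-0.0023,0.003,0.03],
    [0,0,0.03],
    [0,0,0.03],
    [0,0,0.01],
    [0,0,0.01],
    [0,0,0],
    [0,0,0],
    [0,0,0]
  ],
  "spin": [0,0,0,0,0,0,0,0]
}}

```text
time: 7.6
tool_pos: [621.2, 134.5, 113.8]
tcp_rot: [-3.141, -0.0, -0.526]
contact_force: [1.8, -0.9, -0.9]
grip_width: 15.7
finger_force: 30.0
```

Emit:
{"name": "servo_tool", "arguments": {
  "linear": [
    [0,0,0.008],
    [0,0,0.008],
    [0,0,0.008],
    [0,0,0.006],
    [0,0,0],
    [0,0,0],
    [0,0,0],
    [0,0,0]
  ],
  "spin": [0,0,0,0,0,0,0,0]
}}

```text
time: 8.6
tool_pos: [621.3, 134.5, 108.3]
tcp_rot: [-3.141, -0.001, -0.526]
contact_force: [0.3, -0.1, 5.9]
grip_width: 15.9
finger_force: 30.0
```

Run:
```python
from fit import *
s=optics.capture("side");p=monitor.get_obs();print(p["tool_pos"],p["contact_force"],p["moment"])
im=s["frame"].copy()
cv2.imwrite("pics/g3.png",cv2.resize(im[172:222,306:376],(800,571),interpolation=cv2.INTER_CUBIC))
sk=np.array([pix(s,np.array([p["tool_pos"][0]-1.7,p["tool_pos"][1],p["tool_pos"][2]-20.8])+k) for k in cyl(24,0,18)]);print("skirt pred",(sk.min(0)-[306,172]+.5)*11.43,(sk.max(0)-[306,172]+.5)*11.43)
```

```text
[621.297223   134.53220476 108.26755912] [-0.34148949 -0.74333507  6.40371271] [-0.16800198  0.12008768 -0.01126339]
skirt pred [288.77190597 208.82560866] [488.11800192 390.97736145]
```

View pics/g3.png

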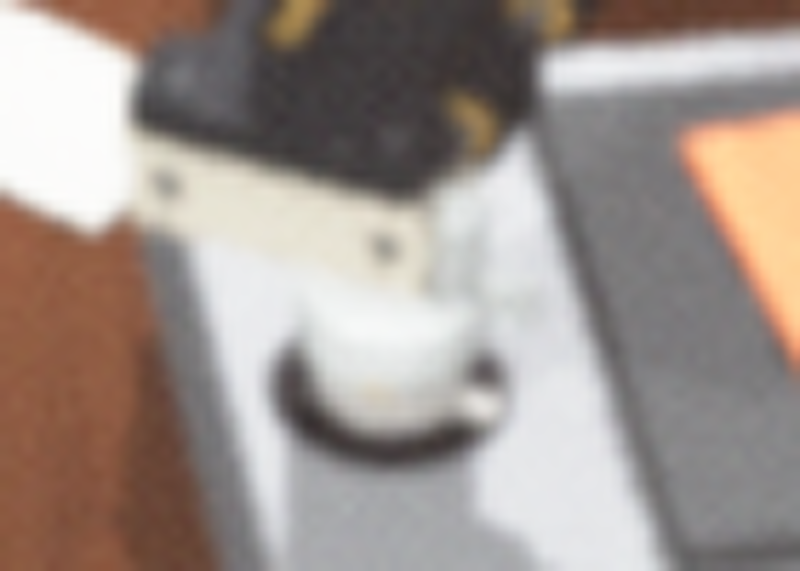

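The knob is on the taper, but the D is catching and the shaft is giving under it. At the first touch the lateral force pointed along +tool x, so the flats are touching. I'll back off, shift about 1.2 mm along +x and probe again.

Emit:
{"name": "servo_tool", "arguments": {
  "linear": [
    [0,0,-0.015],
    [0,0,-0.0175],
    [0.006,0,0],
    [0,0,0],
    [0,0,0],
    [0,0,0],
    [0,0,0],
    [0,0,0]
  ],
  "spin": [0,0,0,0,0,0,0,0]
}}

```text
time: 9.65
tool_pos: [622.0, 133.9, 114.1]
tcp_rot: [3.141, 0.0, -0.526]
contact_force: [-0.3, -0.6, -1.2]
grip_width: 16.0
finger_force: 30.0
```

```bash
python3 -c "
from h import *
o=monitor.get_obs();print(o['tool_pos'],o['contact_force'],o['moment'],o['tcp_rot'])"
```

```text
[622.03915961 133.90481758 114.10653872] [-0.30280343 -0.59800188 -1.23083646] [0.05414198 0.01672615 0.02929144] [ 3.14143780e+00  4.95585217e-05 -5.25667899e-01]
```

Emit:
{"name": "servo_tool", "arguments": {
  "linear": [
    [0,0,0.005],
    [0,0,0.005],
    [0,0,0.005],
    [0,0,0],
    [0,0,0],
    [0,0,0],
    [0,0,0],
    [0,0,0]
  ],
  "spin": [0,0,0,0,0,0,0,0]
}}

```text
time: 10.65
tool_pos: [622.2, 133.9, 111.3]
tcp_rot: [-3.141, -0.0, -0.526]
contact_force: [-0.7, -0.2, 3.3]
grip_width: 15.9
finger_force: 30.0
```

```bash
python3 -c "
from h import *
o=monitor.get_obs();print(o['tool_pos'],o['contact_force'],o['moment'],o['tcp_rot'])"
```

```text
[622.16547685 133.93788416 111.26976577] [-0.67616793 -0.23912903  3.25556539] [ 0.02317796  0.07641614 -0.08069139] [-3.14148101e+00 -2.68448164e-04 -5.25679415e-01]
```

Emit:
{"name": "servo_tool", "arguments": {
  "linear": [
    [0,0,-0.0175],
    [-0.003,0.006,0],
    [0,0,0],
    [0,0,0.005],
    [0,0,0.005],
    [0,0,0.005],
    [0,0,0],
    [0,0,0]
  ],
  "spin": [0,0,0,0,0,0,0,0]
}}

```text
time: 11.65
tool_pos: [621.0, 133.1, 111.6]
tcp_rot: [3.141, -0.0, -0.526]
contact_force: [0.9, -0.4, -1.7]
grip_width: 15.8
finger_force: 30.0
```

```bash
python3 -c "
from h import *
o=monitor.get_obs();print(o['tool_pos'],o['contact_force'],o['moment'],o['tcp_rot'])"
```

```text
[621.00932292 133.12351152 111.59282911] [ 0.87069376 -0.44333518 -1.6703801 ] [-0.06919517 -0.15360575  0.04940429] [ 3.14147662e+00 -1.63284941e-04 -5.25661406e-01]
```

Emit:
{"name": "servo_tool", "arguments": {
  "linear": [
    [0,0,0.006],
    [0,0,0.006],
    [0,0,0.006],
    [0,0,0],
    [0,0,0],
    [0,0,0],
    [0,0,0],
    [0,0,0]
  ],
  "spin": [0,0,0,0,0,0,0,0]
}}

```text
time: 12.65
tool_pos: [621.0, 133.2, 108.0]
tcp_rot: [3.142, -0.0, -0.526]
contact_force: [2.4, -1.6, -2.4]
grip_width: 15.7
finger_force: 30.0
```

```bash
python3 -c "
from h import *
o=monitor.get_obs();print(o['tool_pos'],o['contact_force'],o['moment'],o['tcp_rot'])"
```

```text
[620.98431661 133.1509537  108.03746639] [ 2.40156483 -1.62675173 -2.41467825] [-0.08748995 -0.35707534 -0.06120248] [ 3.14150856e+00 -1.01941350e-04 -5.25675222e-01]
```

Emit:
{"name": "servo_tool", "arguments": {
  "linear": [
    [0.003,0,0],
    [0,0,0.006],
    [0,0,0.006],
    [0,0,0.006],
    [0,0,0],
    [0,0,0],
    [0,0,0],
    [0,0,0]
  ],
  "spin": [0,0,0,0,0,0,0,0]
}}

```text
time: 13.65
tool_pos: [621.5, 132.9, 104.5]
tcp_rot: [3.142, -0.0, -0.526]
contact_force: [0.4, 0.2, -0.8]
grip_width: 16.2
finger_force: 30.0
```

```bash
python3 -c "
from h import *
o=monitor.get_obs();print(o['tool_pos'],o['contact_force'],o['moment'],o['tcp_rot'])"
```

```text
[621.48071173 132.87710209 104.52938719] [ 0.40496715  0.24135277 -0.80980403] [0.10405645 0.0074793  0.01880768] [ 3.14154813e+00 -1.07028371e-04 -5.25684129e-01]
```

Emit:
{"name": "servo_tool", "arguments": {
  "linear": [
    [0,0,0.005],
    [0,0,0.005],
    [0,0,0.005],
    [0,0,0],
    [0,0,0],
    [0,0,0],
    [0,0,0],
    [0,0,0]
  ],
  "spin": [0,0,0,0,0,0,0,0]
}}

```text
time: 14.65
tool_pos: [621.5, 132.9, 101.6]
tcp_rot: [3.142, -0.0, -0.526]
contact_force: [-0.6, -0.5, 2.9]
grip_width: 15.6
finger_force: 30.0
```

Emit:
{"name": "servo_tool", "arguments": {
  "linear": [
    [0,0,0.005],
    [0,0,0.005],
    [0,0,0.005],
    [0,0,0.002],
    [0,0,0],
    [0,0,0],
    [0,0,0],
    [0,0,0]
  ],
  "spin": [0,0,0,0,0,0,0,0]
}}

```text
time: 15.65
tool_pos: [621.5, 132.9, 98.3]
tcp_rot: [-3.142, -0.0, -0.526]
contact_force: [-1.6, 0.3, 5.4]
grip_width: 15.4
finger_force: 30.0
```

Emit:
{"name": "servo_tool", "arguments": {
  "linear": [
    [0,0,0.004],
    [0,0,0.004],
    [0,0,0.003],
    [0,0,0],
    [0,0,0],
    [0,0,0],
    [0,0,0],
    [0,0,0]
  ],
  "spin": [0,0,0,0,0,0,0,0]
}}

```text
time: 16.65
tool_pos: [621.6, 132.9, 96.6]
tcp_rot: [-3.141, -0.001, -0.526]
contact_force: [-2.2, -0.6, 6.8]
grip_width: 15.5
finger_force: 30.0
```

Emit:
{"name": "servo_tool", "arguments": {
  "linear": [
    [0,0,0.003],
    [0,0,0.003],
    [0,0,0.003],
    [0,0,0],
    [0,0,0],
    [0,0,0],
    [0,0,0],
    [0,0,0]
  ],
  "spin": [0,0,0,0,0,0,0,0]
}}

```text
time: 17.65
tool_pos: [621.8, 132.9, 96.4]
tcp_rot: [-3.141, -0.002, -0.526]
contact_force: [-6.0, -1.2, 18.0]
grip_width: 16.2
finger_force: 30.0
```

Run:
```python
from fit import *
s=optics.capture("side");p=monitor.get_obs();print(p["tool_pos"],p["contact_force"],p["moment"])
cv2.imwrite("pics/g4.png",np.vstack([cv2.resize(s["frame"],(400,300)),cv2.resize(s["frame"][180:217,316:366],(400,296),interpolation=cv2.INTER_CUBIC)]))
```

```text
[621.77057694 132.91693002  96.4354181 ] [-5.08135567 -1.08856436 17.48237079] [-0.07962941  1.14495983 -0.02725977]
```

View pics/g4.png

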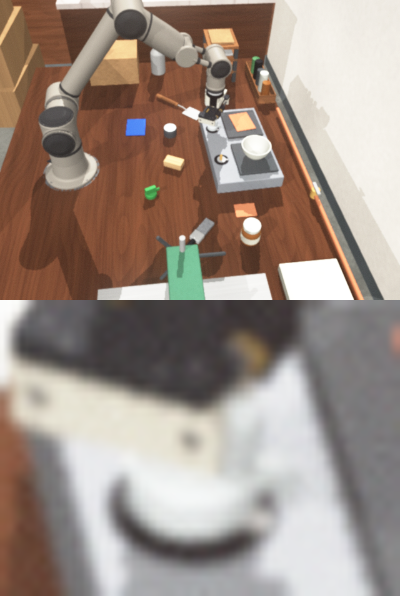

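The knob skirt now sits down on the collar inside the black ring, with its nose over the collar's nose. The shaft is at its stop (about 18 N on the tool, no further travel), the grip is still 30 N, and everything else is where it was. I'm handing the job in.

```bash
python3 -c "
from h import *
print(workorder.close_job())"
```

```text
the job is handed in; nothing more can be done
None
```

The knob is fully home on the left tap, in front of the copper plate, and the arm is still holding it pressed to the stop with about 18 N. While fitting it, the knob caught on the D and pressed the left shaft down about 5 mm before it was home, so I backed off and realigned it. The right tap was never touched, and the job is handed in; no verdict came back.

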